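# Cap a game-piece canister and pack it in the three-cell box

## Task

Put the black lid on the open canister where it stands on the bench, so that it is fully down and level all round. Then pack the closed canister, lid still fully on, into the free cell of the tilted three-cell box, standing on the cell's floor and let go. Do not drop the lid or the canister, and leave the two packed canisters, the tape roll and the cutter where they are.

Things in the scene. Friction and masses are not known exactly. Their poses are not given: they have to be found in the camera images.
- canister: Open card canister, kraft brown with blue band, loose, 0.2 kg, upright on the bench. Origin: centre of underside; z: its axis, up. Body 64 mm dia, 110 mm tall; a flat shoulder steps in to a neck 48 mm dia, 13 mm tall (top at 123 mm, edge chamfered). Closed it is 127 mm tall. The lid holds by its weight only: lift the closed canister by its body.
- shoulder (a point): Centre of the canister's shoulder plane, 110 mm above its origin, on its axis: the lid's origin lies here when the lid is fully down.
- lid: Black slip lid, 57 mm outside dia, 17 mm tall, loose, 30 g, lying open side down on the bench. Origin: centre of its open underside; z up through its closed top. Inside 53 mm dia, 13.5 mm deep: it slips over the 48 mm neck with 2.5 mm to spare all round and is fully down when its underside rests on the canister's shoulder. Grip it round its side.
- stand: Blue steel tilt stand, fixed, carrying the box. Origin on the bench under the box; x away from the box's low front edge (away from the robot at yaw 0), y along the row of cells, z up.
- box: Brown card box base fixed in the stand, its open top leaning 25 deg from vertical to the stand's -x. Outer 80 (x) by 232 (y) by 59 mm (z, out of the top); walls, dividers, floor 4 mm. Origin: centre of underside, 42 mm above the bench. Cells at y = -76, 0, 76 mm, each 72 by 72, 55 mm deep; two hold canisters, one is free. Only 12 mm between neighbours: fingers fit at a canister's +x and -x sides.
- slot: The free cell: white paper pad 66 mm square, 1 mm thick (seen only), on the floor of the empty cell. Origin: centre of that floor; z: the cell's axis out of its mouth, 25 deg from vertical; x up the slope; y along the row. A packed canister has its origin here and its z along this z; it has 4 mm clearance all round, may lean a few degrees on a wall, and sticks out 72 mm above the walls.
- packed_a: Closed canister (64 mm dia, 127 mm tall, black lid in one piece with it), loose, in one of the other two cells. Origin: centre of underside; z its axis. Bystander.
- packed_b: The same as packed_a, in the other filled cell. Bystander.
- tape_roll: Roll of brown parcel tape lying flat on the bench, loose, 110 mm dia, 48 mm tall. Origin: centre of underside. Bystander.
- cutter: Yellow box cutter lying on the bench, loose, 149 mm long (x), 24 mm wide, 20 mm high. Origin: underside of the middle of its handle. Bystander.
There are look-alikes about, which are no part of the job. There is more than one size of the lid; the one meant has the size given above.

How it is judged (in metres and radians):
On the way:
1. the lid sits fully down and level on the canister while the canister stands upright on the bench (x of lid in the frame of canister between -0.004 and 0.004 m and y of lid in the frame of canister between -0.004 and 0.004 m and z of lid in the frame of canister between 0.107 and 0.1125 m and angle between the z axis of lid and the z axis of canister, either way round below 0.06 rad and angle between canister's own z axis and vertical below 0.08 rad and height (world z) of canister below 0.008 m), for 0.2 s.
At the end, for the whole second after the job is handed in: Canister on the floor of the free cell (origin within 8 mm of the slot's in x, y; z -4 to +8 mm; axis within 0.2 rad), lid fully down and level on it (107 to 112.5 mm above canister origin, within 4 mm in x and y, under 0.06 rad), both released and slower than 0.02 m/s (x of canister in the frame of slot between -0.008 and 0.008 m and y of canister in the frame of slot between -0.008 and 0.008 m and z of canister in the frame of slot between -0.004 and 0.008 m and angle between the z axis of canister and the z axis of slot, either way round below 0.2 rad and x of lid in the frame of canister between -0.004 and 0.004 m and y of lid in the frame of canister between -0.004 and 0.004 m and z of lid in the frame of canister between 0.107 and 0.1125 m and angle between the z axis of lid and the z axis of canister, either way round below 0.06 rad and contact force between the fingers and lid below 0.05 N and contact force between the fingers and canister below 0.05 N and linear speed of each of canister, lid below 0.02 m/s); the robot touches nothing.
It fails at once if the lid is dropped (moving faster than 0.5 m/s while the fingers hold neither it nor the canister) (contact force between the fingers and lid below 0.05 N and contact force between the fingers and canister below 0.05 N and linear speed of lid above 0.5 m/s).
It fails at once if the canister is dropped (moving faster than 0.5 m/s while the fingers hold neither it nor the lid) (contact force between the fingers and lid below 0.05 N and contact force between the fingers and canister below 0.05 N and linear speed of canister above 0.5 m/s).
It fails at once if a packed canister is moved more than 20 mm (distance of any of packed_a, packed_b from where it was at the start of the episode above 0.02 m).
It fails at once if the tape roll or the cutter is moved more than 30 mm (distance of any of tape_roll, cutter from where it was at the start of the episode above 0.03 m).
It also fails if it takes over 61 s, if anything falls off the work surface, if the arm or the gripper's body presses on something with over 40 N, if the wrist force passes 120 N, or if a joint passes its speed limit or range.

## Robot

A 6-joint arm with a two-finger parallel gripper is mounted at the origin on the work surface. World frame = base frame: x ahead of the robot, y to its left, z up, the work surface at z = 0. Lengths are in m, angles in degrees, forces in N, time in s.
With the tool pointing down it reaches from about 0.225 to 0.875 m from the base axis. Payload 3.4 kg.
Tool frame: the origin (TCP) lies midway between the tips of the shut fingers; the grasp point (between the pads) lies 19 mm behind it; z points along the fingers, y is the line along which they close (so a half turn about z gives the same grasp; the last joint's range is limited). The gripper opens to 85 mm and grips with 20 to 120 N. Pads are 22 mm wide; open, the fingers measure 114 mm over their backs; the gripper's body (76 mm by 85 mm) begins 54 mm behind the grasp point. The pads swing forward as they close: fully open they stand 13 mm farther back than shut.
Start: joints at [-76.433, 15.808, 86.224, -0, 77.962, -6.933], TCP at [0.201, -0.539, 0.231] pointing down, gripper open.
Joint ranges: [-165.64, 165.64], [-43.16, 119.46], [12.63, 154.43], [-67.54, 247.53], [6.08, 155.33], [-154.97, 154.97]. Speed limits (degrees/s): [147.25, 147.25, 180, 180, 180, 180].

## Interface

Orientations are given as a 3x3 rotation matrix whose columns are the frame's x, y, z axes.
In Python, from cell import state, imaging, workorder gives the robot as it stands.
- The arm moves only by the tool play_rows, never from a script. Its argument "commands" is a list of rows, each a list of 4 numbers: the shift along the tool's x, y, z in m, then the turn about the tool's z in degrees. A call has 1 to 20 rows; each row shifts and turns the commanded pose from where the row before left it, along the tool's axes as they then stand; what a row does not reach is not made up. A row lasts 1/10 s, in which the tool goes at most 50 mm and 8.59 degrees, less where a joint would pass 70% of its speed; a pose out of reach is approached as far as the arm can. A call with a gripper value outside its range is refused whole. "jaw" is the opening, from 0 (shut) to 1 (fully open), set as the call begins (left out, the last holds). The fingers move at their own pace and stop on an object; the grip force is fixed at half the most. Time passes only in rows, so rows that do not move let the fingers close. It gives the time, the measured TCP pose, the force, the opening and the grip force at its end, in the units of the state.
- state(): the state, without advancing time (a new reading comes with each control period).
- imaging.grab_frame(name): name is "scene" or "top" or "wrist"; returns a dict with "color" (384x512x3 uint8, blue, green, red), "camera_matrix" (3x3 intrinsics, pixels), "position" and "orientation" of the camera in the world. Camera axes: x right, y up, looking along -z (the intrinsics and any distortion apply to the point x, -y, -z); pixel columns grow to the right and rows downward; lengths in m; the calibration is good to about 2 mm. A picture is of the moment at which its call begins. There is no depth.
- workorder.finish_job(): hands the job in; it is judged then, once.
Trained networks look in a picture, given as the dict that the camera call returned (one of the last four; its "shot" number tells which), for a name from the list of things; names that differ only in an ending like _2 or _b are one class to them, and where a whole thing is asked for, a point or a joint stands for the part that bears it (a point fixed in the world has none). Each returns a list of dicts, best first, with "p" (0 to 1); they miss things now and then, are a little off and sometimes report something else, mostly with a low value. They report only what shows in the picture. A call takes as long as a camera call. They do not tell look-alikes from the thing itself.
- imaging.boxes_of(picture, target): "at" ([x, y, z] in m, in world coordinates, good to about 4 mm: the middle of the surface that is visible of it).
- imaging.cut_out(picture, target): "region" (384x512 bool, what is visible of it).
The state is a dict: "clock": time; "qpos": joint angles; "qd": joint speeds; "joint_efforts": joint torques, N m; "eef_pos": TCP position; "tcp_rot": TCP orientation; "ft_force": force on the tool from outside, world axes, zero at the start; "moment": the same for the moment, N m; "grip_width": finger opening in m; "gripper_force": force on a finger pad.
Only numpy, scipy, OpenCV 4.12 (cv2) and the standard library are available. Lean on these libraries where they do the work, as an engineer would, in place of code of your own. Each camera call takes 0.05 s, during which the arm holds its last target. There are 200 camera calls.

## Working session

There is one attempt and no reset: what is moved stays moved. The work goes in short steps, Python scripts to look and compute and a tool call to move; the robot and the scene stay as the last step left them, time stands still between calls to the robot, and variables do not carry over. Pictures are saved under pics/ and viewed, at most 10 in all, crops included, and the job is handed in when it is done.

Besides the shell and the picture viewer there is one more tool, called after ">>>" by a JSON object that holds its "method" and its "body", one argument or row to a line. play_rows: Moves the arm, as the interface text tells. Its arguments: {"type":"object","properties":{"commands":{"type":"array"},"jaw":{"type":"number"}},"required":["commands"]}

```bash
mkdir -p pics; ls; cat > h.py <<'E'
import numpy as np, cv2
from cell import state, imaging, workorder
E
python3 - <<'E'
from h import *
s=state(); print(s['clock'],s['eef_pos'],np.round(s['tcp_rot'],3).tolist())
ims=[]
for n in ('scene','top'):
    p=imaging.grab_frame(n); ims.append(p['color'])
    print(n,np.round(p['position'],3),np.round(p['orientation'],3).tolist(),np.round(p['camera_matrix'],1).tolist(),[k for k in p])
    for t in ('canister','lid','slot','box','packed_a','tape_roll','cutter','stand'):
        print(t,[(np.round(d['at'],3).tolist(),round(d['p'],2)) for d in imaging.boxes_of(p,t)])
    cv2.imwrite(f'pics/{n}.png',p['color'])
E
```

```text
pics
0.0 [ 0.20123631 -0.53806132  0.23042004] [[0.937, 0.35, -0.0], [0.35, -0.937, 0.002], [0.0, -0.002, -1.0]]
scene [1.362 0.309 0.792] [[-0.406, -0.576, 0.71], [0.914, -0.256, 0.315], [-0.0, 0.777, 0.63]] [[433.6, 0.0, 255.6], [0.0, 433.6, 192.7], [0.0, 0.0, 1.0]] ['color', 'camera_matrix', 'position', 'orientation', 'shot']
canister [([0.519, -0.339, 0.078], 0.68)]
lid [([0.546, -0.045, 0.016], 0.7), ([0.479, -0.134, 0.025], 0.66)]
slot []
box [([0.594, 0.186, 0.09], 0.84)]
packed_a [([0.563, 0.201, 0.143], 0.96), ([0.554, 0.273, 0.137], 0.79)]
tape_roll [([0.719, -0.067, 0.042], 0.92)]
cutter [([0.692, -0.23, 0.018], 0.98)]
stand [([0.609, 0.193, 0.072], 0.96)]
top [ 0.415 -0.026  0.959] [[0.008, 0.985, -0.173], [-1.0, 0.008, -0.001], [-0.0, 0.173, 0.985]] [[386.1, 0.0, 259.2], [0.0, 386.1, 187.9], [0.0, 0.0, 1.0]] ['color', 'camera_matrix', 'position', 'orientation', 'shot']
canister [([0.492, -0.34, 0.11], 0.59)]
lid [([0.468, -0.134, 0.024], 0.95), ([0.542, -0.043, 0.016], 0.71), ([0.412, -0.039, 0.01], 0.7)]
slot [([0.577, 0.117, 0.047], 0.73)]
box [([0.58, 0.152, 0.08], 0.89), ([0.543, -0.047, 0.02], 0.28)]
packed_a [([0.541, 0.186, 0.153], 0.76), ([0.536, 0.257, 0.152], 0.58)]
tape_roll [([0.706, -0.066, 0.048], 0.82)]
cutter [([0.685, -0.235, 0.018], 0.7), ([0.494, -0.338, 0.111], 0.44)]
stand [([0.593, 0.16, 0.067], 0.78)]
```

View pics/top.png

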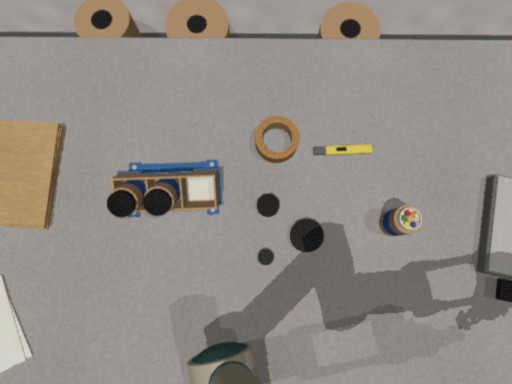

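View pics/scene.png

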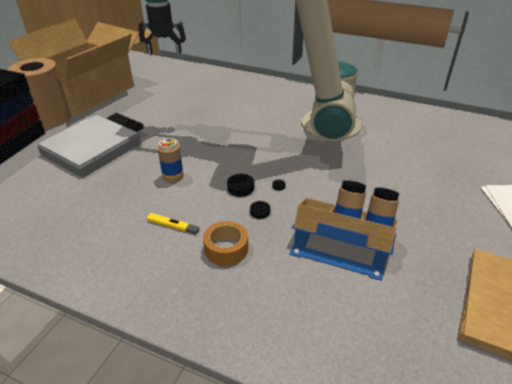

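The top view shows the canister at (408,220). Three lids are at (268,205), (307,235) and (265,257), and only the middle one, at (268,205), is about 57 mm across. The free cell with its white pad is at (201,189), and the packed canisters stick out at (160,200) and (123,203).

Next I'll fit the poses with silhouettes.

```bash
cat >> h.py <<'E'
from scipy.optimize import least_squares
def proj(p,X):
    R=np.array(p['orientation']);c=(np.atleast_2d(X)-np.array(p['position']))@R
    K=np.array(p['camera_matrix']); q=np.c_[c[:,0],-c[:,1],-c[:,2]]@K.T
    return q[:,:2]/q[:,2:]
a=np.linspace(0,2*np.pi,60,endpoint=False)
def ring(r,z): return np.c_[r*np.cos(a),r*np.sin(a),0*a+z]
LID=np.r_[ring(.0285,0),ring(.0285,.017)]
CAN=np.r_[ring(.032,0),ring(.032,.110),ring(.024,.123)]
PACK=np.r_[ring(.032,0),ring(.032,.110),ring(.0285,.110),ring(.0285,.127)]
def hullfeat(p,X):
    h=cv2.convexHull(proj(p,X).astype(np.float32)); m=cv2.moments(h); q=h[:,0]
    return np.array([m['m10']/m['m00'],m['m01']/m['m00'],*q.min(0),*q.max(0)])
def maskfeat(m):
    r,c=np.nonzero(m); return np.array([c.mean(),r.mean(),c.min()-.5,r.min()-.5,c.max()+.5,r.max()+.5])
def big(m):
    n,l,s,_=cv2.connectedComponentsWithStats(m.astype(np.uint8)); return l==1+np.argmax(s[1:,4])
def pick(p,name,near):
    b=[(np.linalg.norm(maskfeat(big(d['region']))[:2]-near),d['p'],i,big(d['region'])) for i,d in enumerate(imaging.cut_out(p,name)) if d['region'].sum()>20]
    return min(b)[3] if b else None
def fitxy(views,X,x0,w=np.array([2,2,.5,.5,.5,.5])):
    f=lambda t:np.concatenate([w*(hullfeat(p,X+[t[0],t[1],0])-maskfeat(m)) for p,m in views])
    r=least_squares(f,x0); return r.x,np.round(f(r.x)/np.tile(w,len(views)),1)
def Rz(t): return np.array([[np.cos(t),-np.sin(t),0],[np.sin(t),np.cos(t),0],[0,0,1]])
TH=np.radians(25)
RY=np.array([[np.cos(TH),0,-np.sin(TH)],[0,1,0],[np.sin(TH),0,np.cos(TH)]])
def boxT(x,y,yaw): return Rz(yaw)@RY, np.array([x,y,.042])
E
python3 - <<'E'
from h import *
P={n:imaging.grab_frame(n) for n in('top','scene')}
for nm,X,nears,x0 in(('canister',CAN,{'top':(404,221),'scene':(171,160)},[.52,-.34]),('lid',LID,{'top':(268,205),'scene':(260,210)},[.543,-.044])):
    V=[(P[n],pick(P[n],nm,nears[n])) for n in P]
    for v in V: print(nm,fitxy([v],X,x0))
    print('both',fitxy(V,X,x0))
# box
S=[]
for n,nm,near in(('top','slot',(201,189)),('top','packed_a',(160,200)),('top','packed_a',(123,203)),('scene','packed_a',(350,200)),('scene','packed_a',(383,206)),('top','box',(165,190)),('scene','box',(345,225))):
    m=pick(P[n],nm,near); print(n,nm,None if m is None else np.round(maskfeat(m),1)); 
    if m is not None and nm=='slot':
        c=cv2.findContours(m.astype(np.uint8),0,1)[0][0]; print(cv2.minAreaRect(c), m.sum()); sm=m
pad=np.array([[-.033,-.033],[.033,-.033],[.033,.033],[-.033,.033]])
w0=maskfeat(sm)
def f(t):
    R,o=boxT(*t); X=(np.c_[pad,0*pad[:,0]+.001]+[0,-.076,.004])@R.T+o
    return hullfeat(P['top'],X)-w0
r=least_squares(f,[.59,.19,0]);print(r.x,f(r.x))
img=cv2.resize(P['top']['color'][140:240,90:330],None,fx=3.3,fy=3.3,interpolation=cv2.INTER_CUBIC)
cv2.imwrite('pics/crop.png',img)
E
```

```text
canister (array([ 0.49819819, -0.35302858]), array([-0. ,  0. , -0.9, -1.2,  1.4,  0.4]))
canister (array([ 0.49910687, -0.35158136]), array([-0. ,  0. ,  0.1, -0.2,  0.6,  0. ]))
both (array([ 0.49819051, -0.35277274]), array([-0.1,  0.1, -1. , -1.2,  1.3,  0.4, -0.2, -0.2, -0. , -0.5,  0.4,
       -0.3]))
lid (array([ 0.54193427, -0.04458637]), array([-0. , -0. ,  0.3,  0.6, -0.5, -0.7]))
lid (array([ 0.54085361, -0.04377145]), array([ 0. ,  0. , -0.2, -0.3, -0.3,  0.1]))
both (array([ 0.54162502, -0.04410314]), array([-0.2,  0.1,  0.1,  0.8, -0.7, -0.5, -0.2,  0.1, -0.4, -0.1, -0.5,
        0.3]))
top slot [200.3 187.6 186.5 175.5 214.5 199.5]
((200.38119506835938, 187.74310302734375), (22.75797462463379, 26.226856231689453), 86.98721313476562) 592
top packed_a [162.  195.7 142.5 177.5 180.5 215.5]
top packed_a [126.5 196.9 106.5 177.5 146.5 216.5]
scene packed_a [350.4 198.6 333.5 179.5 365.5 218.5]
scene packed_a [382.3 205.9 364.5 186.5 398.5 225.5]
top box [176.  186.1 110.5 168.5 218.5 209.5]
scene box [344.2 222.7 294.5 197.5 397.5 251.5]
[0.57598863 0.19309196 0.        ] [-1.92146416e-03  4.05649441e-01 -5.12374878e-01 -8.02520752e-01
 -1.04797363e-01  1.97213745e+00]
```

View pics/crop.png

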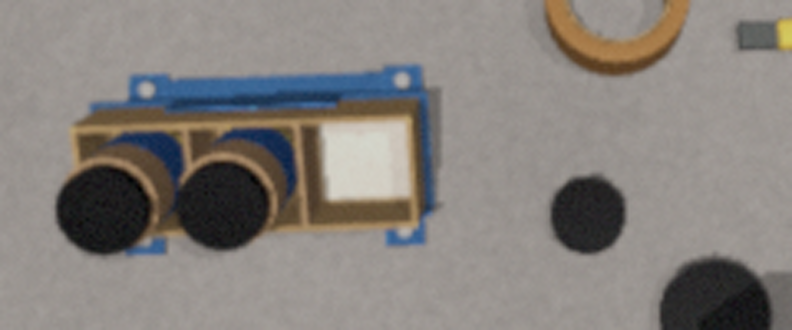

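The crop shows the box turned by about 2 to 3°, with the pad at (322–412, 118–202). I'm moving over the lid now and will refine from close by.

>>> {"method": "play_rows", "body": {
  "commands": [
    [0, 0, 0, 6.83],
    [0, 0, 0, 6.83],
    [0, 0, 0, 6.84],
    [0.0243, -0.0353, 0, 0],
    [0.0243, -0.0353, 0, 0],
    [0.0243, -0.0353, 0, 0],
    [0.0243, -0.0353, 0, 0],
    [0.0243, -0.0353, 0, 0],
    [0.0243, -0.0353, 0, 0],
    [0.0243, -0.0353, 0, 0],
    [0.0243, -0.0353, 0, 0],
    [0.0243, -0.0353, 0, 0],
    [0.0243, -0.0353, 0, 0],
    [0.0243, -0.0353, 0, 0],
    [0.0243, -0.0353, 0, 0],
    [0.0243, -0.0353, 0.04, 0],
    [0.0243, -0.0353, 0.04, 0],
    [0, 0, 0, 0]
  ],
  "jaw": 1
}}

```text
clock: 3.35
eef_pos: [0.5333, -0.0507, 0.1586]
tcp_rot: [[1.0, 0.004, -0.007], [0.004, -1.0, 0.004], [-0.007, -0.004, -1.0]]
ft_force: [-0.2, -0.0, 0.3]
grip_width: 0.0853
gripper_force: 0.0
```

```bash
python3 - <<'E'
from h import *
s=state();print(s['clock'],s['eef_pos'],np.round(s['tcp_rot'],4).tolist(),s['grip_width'],s['ft_force'])
p=imaging.grab_frame('wrist');cv2.imwrite('pics/w1.png',p['color']);print(p['position'],np.round(p['orientation'],3).tolist())
L=np.array([.5416,-.0441,0]);print(proj(p,L+[0,0,.017]))
m=pick(p,'lid',proj(p,L)[0]); print(maskfeat(m),fitxy([(p,m)],LID,L[:2]))
# box points
P=imaging.grab_frame('top')
cr=np.array([[73,127],[413,115],[418,224],[106,208],[224,206]]); px=(cr+.5)/3.3-.5+[90,140]
Q=np.array([[.040,.116,.059],[.040,-.116,.059],[-.040,-.116,.059],[0,.076,.131],[0,0,.131]])
padc=np.array([[321,124],[410,118],[411,200],[327,202]]);pp=(padc+.5)/3.3-.5+[90,140]
PQ=np.array([[.033,-.043,.005],[.033,-.109,.005],[-.033,-.109,.005],[-.033,-.043,.005]])
def f(t):
    R,o=boxT(*t); return (np.r_[proj(P,Q@R.T+o)-px,proj(P,PQ@R.T+o)-pp]).ravel()
r=least_squares(f,[.59,.19,0],loss='soft_l1');print(r.x,np.degrees(r.x[2]),np.round(f(r.x).reshape(-1,2),1).tolist())
R,o=boxT(*r.x);print('slot',R@[0,-.076,.004]+o)
E
```

```text
3.35 [ 0.53334745 -0.05069205  0.15864323] [[1.0, 0.0042, -0.0074], [0.0042, -1.0, 0.0036], [-0.0073, -0.0036, -1.0]] 0.08531439776765373 [-0.24645545 -0.01725253  0.34183776]
[ 0.6173542  -0.05139309  0.30082277] [[0.005, 0.946, 0.324], [-1.0, 0.006, -0.001], [-0.003, -0.324, 0.946]]
[[250.22017904 170.50356247]]
[251.09168704 167.89894051 223.5        139.5        278.5
 195.5       ] (array([ 0.54231395, -0.04489751]), array([-0. , -0. , -0.1,  0.1,  0. ,  0.2]))
[0.57716509 0.19038081 0.02996294] 1.716749760216469 [[-0.4, -0.5], [0.3, 0.8], [0.5, 1.8], [-1.4, 1.2], [-0.7, 1.0], [-0.1, -3.5], [0.7, -2.3], [1.7, -0.6], [-0.1, -0.6]]
slot [0.57775222 0.11436428 0.04562523]
```

View pics/w1.png

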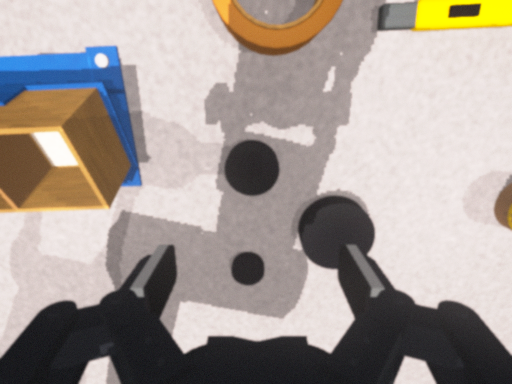

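The lid sits at (251,168) in the wrist view, between two look-alikes, with clear space around it. I'll let the arm settle and then descend.

>>> {"method": "play_rows", "body": {
  "commands": [
    [0, 0, 0, 0],
    [0, 0, 0, 0],
    [0, 0, 0, 0]
  ]
}}

```text
clock: 3.8
eef_pos: [0.5346, -0.0558, 0.1641]
tcp_rot: [[1.0, -0.002, 0.002], [-0.002, -1.0, -0.001], [0.002, 0.001, -1.0]]
ft_force: [0.6, -0.3, -0.5]
grip_width: 0.0853
gripper_force: 0.0
```

>>> {"method": "play_rows", "body": {
  "commands": [
    [0.0076, -0.011, 0.01, 0],
    [0, 0, 0.025, 0],
    [0, 0, 0.03, 0],
    [0, 0, 0.03, 0],
    [0, 0, 0.025, 0],
    [0, 0, 0.015, 0],
    [0, 0, 0.01, 0],
    [0, 0, 0, 0],
    [0, 0, 0, 0]
  ]
}}

```text
clock: 4.7
eef_pos: [0.5426, -0.0437, 0.0183]
tcp_rot: [[1.0, 0.0, 0.001], [0.0, -1.0, -0.0], [0.001, 0.0, -1.0]]
ft_force: [0.3, 0.0, 0.5]
grip_width: 0.0855
gripper_force: 0.0
```

>>> {"method": "play_rows", "body": {
  "commands": [
    [0, 0.001, 0.01, 0],
    [0, 0, 0.009, 0],
    [0, 0, 0, 0],
    [0, 0, 0, 0]
  ]
}}

```text
clock: 5.1
eef_pos: [0.5418, -0.0448, -0.0012]
tcp_rot: [[1.0, -0.0, -0.001], [-0.0, -1.0, 0.0], [-0.001, -0.0, -1.0]]
ft_force: [-0.5, -0.1, 0.9]
grip_width: 0.0851
gripper_force: 0.0
```

>>> {"method": "play_rows", "body": {
  "commands": [
    [0, 0, 0, 0],
    [0, 0, 0, 0],
    [0, 0, 0, 0],
    [0, 0, 0, 0],
    [0, 0, 0, 0],
    [0, 0, 0, 0]
  ],
  "jaw": 0.55
}}

```text
clock: 5.7
eef_pos: [0.5424, -0.0449, 0.0]
tcp_rot: [[1.0, 0.0, 0.001], [0.0, -1.0, -0.0], [0.001, 0.0, -1.0]]
ft_force: [-1.2, -1.0, 5.0]
grip_width: 0.0553
gripper_force: 63.0
```

>>> {"method": "play_rows", "body": {
  "commands": [
    [0, 0, -0.02, 0],
    [0, 0, -0.04, 0],
    [0, 0, -0.04, 0],
    [0, 0, -0.04, 0],
    [0, 0, -0.03, 0],
    [-0.0102, 0.0307, -0.02, 0],
    [-0.0102, 0.0307, -0.01, 0],
    [-0.0102, 0.0307, 0, 0],
    [-0.0102, 0.0307, 0, 0],
    [-0.0102, 0.0307, 0, 0],
    [-0.0102, 0.0307, 0, 0],
    [-0.0102, 0.0307, 0, 0],
    [-0.0102, 0.0307, 0, 0],
    [-0.0102, 0.0307, 0, 0],
    [-0.0102, 0.0307, 0, 0],
    [0, 0, 0, 0],
    [0, 0, 0, 0],
    [0, 0, 0, 0],
    [0, 0, 0, 0]
  ]
}}

```text
clock: 7.6
eef_pos: [0.4403, -0.3507, 0.1991]
tcp_rot: [[1.0, 0.001, 0.0], [0.001, -1.0, 0.0], [0.0, -0.0, -1.0]]
ft_force: [0.1, -0.0, 0.4]
grip_width: 0.0553
gripper_force: 63.6
```

```bash
python3 - <<'E'
from h import *
s=state();print(s['clock'],s['eef_pos'],np.round(s['tcp_rot'],4).tolist(),s['grip_width'],s['ft_force'])
p=imaging.grab_frame('wrist');C=np.array([.4985,-.3525,0])
img=p['color'].copy();m=pick(p,'canister',proj(p,C+[0,0,.1])[0])
print(p['position']);print(maskfeat(m)); t,r=fitxy([(p,m)],CAN,C[:2]);print(t,r)
for X in (ring(.032,.110),ring(.024,.123)):
    cv2.polylines(img,[np.round(proj(p,X+[t[0],t[1],0])).astype(int)],True,(0,255,0))
cv2.polylines(img,[np.round(proj(p,ring(.0285,0)+s['eef_pos'])).astype(int)],True,(0,0,255))
c=cv2.findContours(m.astype(np.uint8),0,1)[0];cv2.drawContours(img,c,-1,(255,0,255),1)
cv2.imwrite('pics/w2.png',img)
E
```

```text
7.6 [ 0.44029518 -0.35067282  0.19914918] [[1.0, 0.0013, 0.0001], [0.0013, -1.0, 0.0003], [0.0001, -0.0003, -1.0]] 0.05525770720713206 [ 0.0534791  -0.04378643  0.39059167]
[ 0.52323854 -0.35113508  0.34190388]
[258.2758688  123.62963686 218.5         82.5        298.5
 165.5       ]
[ 0.50044175 -0.35243973] [ 0.   0.  -0.1  0.4 -0.4 -1.1]
```

View pics/w2.png

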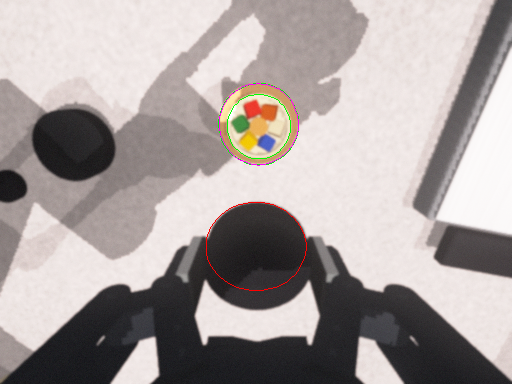

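The canister neck is at (258,124) and the fit outline matches. I'm moving the lid over it.

>>> {"method": "play_rows", "body": {
  "commands": [
    [0.015, 0.0004, 0, 0],
    [0.015, 0.0004, 0, 0],
    [0.015, 0.0005, 0, 0],
    [0.0151, 0.0004, 0, 0],
    [0, 0, 0.02, 0],
    [0, 0, 0.02, 0],
    [0, 0, 0.01, 0],
    [0, 0, 0, 0],
    [0, 0, 0, 0],
    [0, 0, 0, 0]
  ]
}}

```text
clock: 8.7
eef_pos: [0.5009, -0.3541, 0.1502]
tcp_rot: [[1.0, -0.0, 0.002], [-0.0, -1.0, -0.002], [0.002, 0.002, -1.0]]
ft_force: [-0.2, -0.1, -0.2]
grip_width: 0.0549
gripper_force: 63.6
```

>>> {"method": "play_rows", "body": {
  "commands": [
    [0, -0.001, 0.01, 0],
    [0, 0, 0.01, 0],
    [0, 0, 0.005, 0],
    [0, 0, 0.004, 0],
    [0, 0, 0.004, 0],
    [0, 0, 0, 0],
    [0, 0, 0, 0]
  ]
}}

```text
clock: 9.4
eef_pos: [0.5002, -0.3526, 0.1161]
tcp_rot: [[1.0, -0.0, 0.0], [-0.0, -1.0, -0.0], [0.0, 0.0, -1.0]]
ft_force: [-0.5, -1.1, -0.2]
grip_width: 0.0557
gripper_force: 63.6
```

>>> {"method": "play_rows", "body": {
  "commands": [
    [0, 0, 0.002, 0],
    [0, 0, 0.002, 0],
    [0, 0, 0.001, 0],
    [0, 0, 0, 0],
    [0, 0, 0, 0]
  ]
}}

```text
clock: 9.9
eef_pos: [0.5001, -0.3525, 0.1111]
tcp_rot: [[1.0, 0.0, 0.0], [0.0, -1.0, -0.0], [0.0, 0.0, -1.0]]
ft_force: [0.2, 0.5, -0.1]
grip_width: 0.0548
gripper_force: 63.6
```

>>> {"method": "play_rows", "body": {
  "commands": [
    [0, 0, 0.001, 0],
    [0, 0, 0, 0],
    [0, 0, 0.001, 0],
    [0, 0, 0, 0],
    [0, 0, 0, 0]
  ]
}}

```text
clock: 10.4
eef_pos: [0.5002, -0.3526, 0.11]
tcp_rot: [[1.0, 0.0, 0.001], [0.0, -1.0, -0.001], [0.001, 0.001, -1.0]]
ft_force: [-1.3, 1.5, 4.3]
grip_width: 0.055
gripper_force: 64.1
```

The lid is down: contact at 110 mm with 4 N. I'll release and slide down around the body.

>>> {"method": "play_rows", "body": {
  "commands": [
    [0, 0, 0, 0],
    [0, 0, 0, 0],
    [0, 0, 0, 0],
    [0, 0, 0, 0],
    [0, 0, -0.004, 0],
    [0, 0, -0.02, 0],
    [0, 0, -0.04, 0],
    [0, 0, -0.03, 0],
    [-0.03, 0, 0, 0],
    [-0.03, 0, 0, 0],
    [0, 0, 0, 0],
    [0, 0, 0, 0],
    [0, 0, 0, 0]
  ],
  "jaw": 1
}}

```text
clock: 11.7
eef_pos: [0.4409, -0.3528, 0.2033]
tcp_rot: [[1.0, 0.0, 0.001], [0.0, -1.0, -0.001], [0.001, 0.001, -1.0]]
ft_force: [-0.3, 0.2, -0.6]
grip_width: 0.0854
gripper_force: 0.0
```

```bash
python3 - <<'E'
from h import *
s=state();print(s['clock'],s['eef_pos'],s['grip_width'],s['ft_force'])
p=imaging.grab_frame('wrist');C=np.array([.5004,-.3525,0])
for nm,X in(('canister',CAN[:120]),('lid',LID+[0,0,.11])):
    m=pick(p,nm,proj(p,C+[0,0,.1])[0]); 
    if m is not None: print(nm,fitxy([(p,m)],X,C[:2]))
img=np.hstack([p['color'][40:240,150:400],cv2.resize(imaging.grab_frame('scene')['color'][120:190,140:230],(257,200),interpolation=2)])
cv2.imwrite('pics/w3.png',img)
E
```

```text
11.7 [ 0.44086368 -0.35275242  0.20329299] 0.08540131854184578 [-0.26198652  0.23499787 -0.6425774 ]
canister (array([ 0.52232817, -0.34792354]), array([  0.2,   1.3,  -7.1, -31.4,   2.6,  14.7]))
lid (array([ 0.50042947, -0.35320435]), array([ 0. ,  0. , -0.6, -0.3,  0.4,  0.2]))
```

View pics/w3.png

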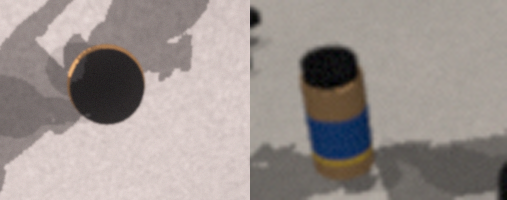

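The lid sits level at the expected position, with only a thin even shoulder rim showing. Now I'll grip the body.

>>> {"method": "play_rows", "body": {
  "commands": [
    [0.03, 0, 0, 0],
    [0.0295, 0.0002, 0, 0],
    [0, 0, 0.03, 0],
    [0, 0, 0.03, 0],
    [0, 0, 0.03, 0],
    [0, 0, 0.02, 0],
    [0, 0, 0.015, 0],
    [0, 0, 0.008, 0],
    [0, 0, 0, 0],
    [0, 0, 0, 0]
  ]
}}

```text
clock: 12.9
eef_pos: [0.5002, -0.353, 0.0706]
tcp_rot: [[1.0, 0.0, 0.001], [0.0, -1.0, -0.001], [0.001, 0.001, -1.0]]
ft_force: [0.0, -0.1, -0.0]
grip_width: 0.0851
gripper_force: 0.0
```

>>> {"method": "play_rows", "body": {
  "commands": [
    [0, 0, 0, 0],
    [0, 0, 0, 0],
    [0, 0, 0, 0],
    [0, 0, 0, 0],
    [0, 0, 0, 0],
    [0, 0, 0, 0]
  ],
  "jaw": 0.6
}}

```text
clock: 13.5
eef_pos: [0.5002, -0.353, 0.0715]
tcp_rot: [[1.0, -0.0, 0.002], [-0.0, -1.0, -0.001], [0.002, 0.001, -1.0]]
ft_force: [-0.8, 1.4, 5.6]
grip_width: 0.0626
gripper_force: 65.5
```

>>> {"method": "play_rows", "body": {
  "commands": [
    [0, 0, -0.01, 0],
    [0, 0, -0.02, 0],
    [0, 0, -0.03, 0],
    [0, 0, -0.03, 0],
    [0, 0, -0.03, 0],
    [0, 0, -0.03, 0],
    [0, 0, -0.02, 0],
    [0, 0, -0.015, 0],
    [0, 0, -0.005, 0],
    [0, -0.01, 0, 0],
    [-0.003, -0.02, 0, 0],
    [-0.003, -0.025, 0, 0],
    [-0.003, -0.03, 0, 0],
    [-0.003, -0.03, 0, 0],
    [-0.003, -0.03, 0, 0],
    [-0.003, -0.03, 0, 0],
    [-0.003, -0.03, 0, 0],
    [-0.003, -0.03, 0, 0],
    [-0.003, -0.03, 0, 0],
    [-0.003, -0.03, 0, 0]
  ]
}}

```text
clock: 15.5
eef_pos: [0.468, -0.0556, 0.2586]
tcp_rot: [[1.0, 0.0, -0.003], [0.0, -1.0, 0.001], [-0.003, -0.001, -1.0]]
ft_force: [-0.3, -0.5, -3.0]
grip_width: 0.063
gripper_force: 66.4
```

>>> {"method": "play_rows", "body": {
  "commands": [
    [-0.003, -0.03, 0, 0],
    [-0.003, -0.03, 0, 0],
    [-0.003, -0.03, 0, 0],
    [-0.003, -0.03, 0, 0],
    [-0.003, -0.025, 0, 0],
    [-0.002, -0.02, 0, 0],
    [0, -0.01, 0, 0],
    [0, -0.005, 0, 0],
    [0, 0, 0, 0],
    [0, 0, 0, 0]
  ]
}}

```text
clock: 16.5
eef_pos: [0.4526, 0.1216, 0.2598]
tcp_rot: [[1.0, -0.001, -0.001], [-0.001, -1.0, -0.001], [-0.001, 0.001, -1.0]]
ft_force: [0.5, 0.4, -2.1]
grip_width: 0.063
gripper_force: 66.4
```

```bash
python3 - <<'E'
from h import *
s=state();print(s['clock'],s['eef_pos'],s['grip_width'],s['ft_force'])
p=imaging.grab_frame('wrist');np.save('pw.npy',{k:p[k] for k in p},allow_pickle=True)
img=p['color'].copy()
R,o=boxT(.577,.190,.03)
for w in(.059,):
  for hx,hy,y0 in((.040,.116,0),(.036,.036,-.076)):
    X=np.array([[-hx,-hy,w],[hx,-hy,w],[hx,hy,w],[-hx,hy,w]])+[0,y0,0]
    cv2.polylines(img,[np.round(proj(p,X@R.T+o)).astype(int)],True,(0,255,0))
for nm in('packed_a','slot','box'):
    print(nm,[(np.round(maskfeat(d['region']),1).tolist(),round(d['p'],2)) for d in imaging.cut_out(p,nm)])
cv2.imwrite('pics/w4.png',cv2.resize(img,(768,576),interpolation=cv2.INTER_CUBIC))
E
```

```text
16.5 [0.45257745 0.12158502 0.25975338] 0.06296077237148696 [ 0.47151882  0.3819432  -2.0839785 ]
packed_a [([179.9, 86.2, 134.5, 34.5, 220.5, 138.5], 0.86), ([95.1, 90.3, 41.5, 37.5, 143.5, 142.5], 0.58)]
slot [([259.9, 56.2, 229.5, 30.5, 289.5, 83.5], 0.72)]
box [([205.0, 51.8, 51.5, 8.5, 304.5, 114.5], 0.77), ([251.3, 217.4, 184.5, 164.5, 328.5, 304.5], 0.75)]
```

View pics/w4.png

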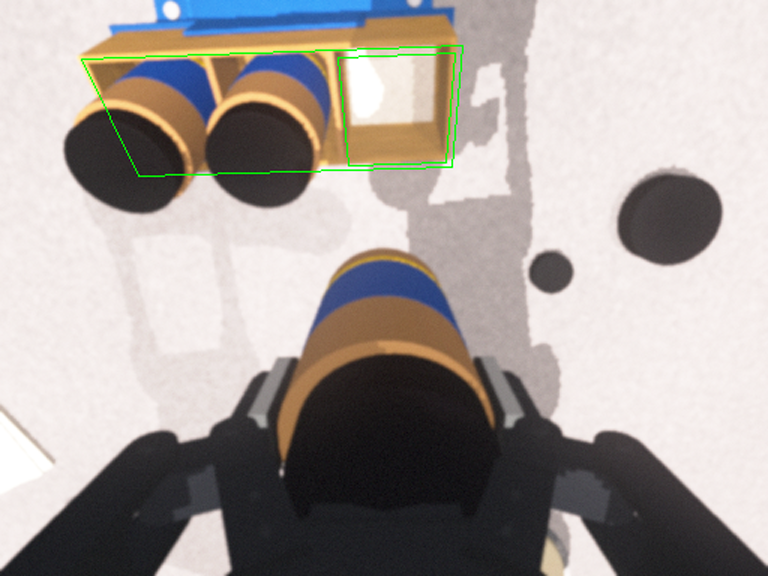

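The wrist view shows the free cell rim at about (338–455, 45–167) at 1.5x scale. The canister hangs straight, and the model outline is off by about 3 px. Refitting.

```bash
python3 - <<'E'
from h import *
P=imaging.grab_frame('top'); W=np.load('pw.npy',allow_pickle=True).item()
T=lambda c:(np.array(c)+.5)/3.3-.5+[90,140]
U=lambda c:(np.array(c)+.5)/1.5-.5
FL,FR,NR=[.04,.116,.059],[.04,-.116,.059],[-.04,-.116,.059]
pn=[[-.033,-.109,.005],[-.033,-.043,.005]]
obs=[(P,T([[73,127],[413,115],[418,224],[411,200],[327,202]]),np.array([FL,FR,NR]+pn)),
     (W,U([[82,58],[457,43],[449,167],[435,122],[352,127]]),np.array([FL,FR,NR]+pn))]
def f(t,o2=obs):
    R,o=boxT(*t); return np.concatenate([(proj(p,Q@R.T+o)-x).ravel() for p,x,Q in o2])
for o2 in (obs[:1],obs[1:],obs):
    r=least_squares(lambda t:f(t,o2),[.577,.19,.03],loss='soft_l1')
    R,o=boxT(*r.x); print(np.round(r.x,4),np.degrees(r.x[2]),np.round(f(r.x,o2).reshape(-1,2),1).tolist(),'slot',R@[0,-.076,.004]+o)
# packed lid tops from wrist: circle centres at w=.131
t=r.x;R,o=boxT(*t)
for c in ([126,161],[263,154]):
    g=least_squares(lambda a:proj(W,R@[a[0],a[1],.131]+o)[0]-U(c),[0,.03]); print('packed top in box',g.x)
c=W; X=np.array([.4526,.1216,.26])
print('canister bottom proj model', proj(W,ring(.032,0)+X-[0,0,.0715])[[15,0,30]]*1.5)
E
```

```text
[0.5771 0.1912 0.039 ] 2.2323940987506528 [[-0.9, -0.0], [-0.2, 0.4], [0.4, 1.4], [1.5, -1.0], [-0.3, -0.7]] slot [0.57832281 0.11523805 0.04562523]
[0.5778 0.1916 0.0362] 2.073691146105115 [[-2.2, 0.0], [1.5, -0.2], [0.5, -1.7], [-1.1, 2.0], [0.4, 0.7]] slot [0.57883214 0.11556242 0.04562523]
[0.5777 0.1915 0.0364] 2.0854221360575176 [[-1.0, -0.4], [-0.2, 0.3], [0.2, 1.2], [1.4, -1.1], [-0.4, -0.9], [-2.0, 0.1], [1.6, -0.1], [0.6, -1.6], [-1.0, 2.1], [0.5, 0.8]] slot [0.57876396 0.1154687  0.04562523]
packed top in box [0.00740966 0.07101806]
packed top in box [ 0.00843325 -0.00335725]
canister bottom proj model [[324.43298671 305.11834461]
 [383.6524323  247.22407062]
 [383.7542617  358.06068262]]
```

Slot is at about (0.5788, 0.1155, 0.0456), yaw 2.1°. The tool can't tilt, so I'll pivot the canister in the pads by about 22° by pushing its lower body against the back outer rim of the empty cell. Then I'll insert it along the cell axis.

>>> {"method": "play_rows", "body": {
  "commands": [
    [0, 0, 0, -2.1],
    [0.01, 0.001, 0, 0],
    [0.02, 0.002, 0, 0],
    [0.025, 0.002, 0, 0],
    [0.025, 0.002, 0, 0],
    [0.025, 0.002, 0, 0],
    [0.025, 0.002, 0, 0],
    [0.025, 0.002, 0, 0],
    [0.015, 0.0012, 0, 0],
    [0.006, 0, 0, 0],
    [0, 0, 0.01, 0],
    [0, 0, 0.02, 0],
    [0, 0, 0.02, 0],
    [0, 0, 0, 0],
    [0, 0, 0, 0]
  ]
}}

```text
clock: 18.25
eef_pos: [0.6282, 0.1146, 0.2098]
tcp_rot: [[0.999, 0.037, -0.001], [0.037, -0.999, -0.0], [-0.001, 0.0, -1.0]]
ft_force: [-0.1, -0.2, -3.0]
grip_width: 0.0628
gripper_force: 66.5
```

```bash
cat >> h.py <<'E'
SL=np.array([.5788,.1155,.0456]);YAW=np.radians(2.1)
def rel(s):
    return np.round(Rz(-YAW)@(np.array(s['eef_pos'])-SL),4)
E
python3 - <<'E'
from h import *
s=state();print(s['clock'],rel(s),np.round(s['tcp_rot'],4).tolist(),s['ft_force'])
E
```

```text
18.25 [ 0.0493 -0.0027  0.1642] [[0.9993, 0.0366, -0.0013], [0.0366, -0.9993, -0.0001], [-0.0013, 0.0001, -1.0]] [-0.07490069 -0.15572101 -3.01830876]
```

>>> {"method": "play_rows", "body": {
  "commands": [
    [0.002, 0, 0.01, 0],
    [0, 0, 0.015, 0],
    [0, 0, 0.015, 0],
    [0, 0, 0.008, 0],
    [0, 0, 0, 0],
    [0, 0, 0, 0]
  ]
}}

```text
clock: 18.85
eef_pos: [0.6339, 0.1147, 0.1632]
tcp_rot: [[0.999, 0.037, 0.007], [0.037, -0.999, 0.0], [0.007, -0.0, -1.0]]
ft_force: [5.1, -0.5, -2.6]
grip_width: 0.0627
gripper_force: 66.7
```

>>> {"method": "play_rows", "body": {
  "commands": [
    [-0.004, 0, 0, 0],
    [-0.004, 0, 0, 0],
    [-0.004, 0, 0, 0],
    [-0.004, 0, 0, 0],
    [0, 0, 0, 0]
  ]
}}

```text
clock: 19.35
eef_pos: [0.6182, 0.1141, 0.1648]
tcp_rot: [[0.999, 0.037, 0.009], [0.037, -0.999, 0.0], [0.009, -0.0, -1.0]]
ft_force: [5.3, 0.3, 1.6]
grip_width: 0.0625
gripper_force: 66.5
```

```bash
python3 - <<'E'
from h import *
s=state();print(rel(s))
p=imaging.grab_frame('scene');img=p['color'].copy()
R,o=boxT(.5777,.1915,.0364)
for X in ([[-.04,-.116,.059],[.04,-.116,.059],[.04,.116,.059],[-.04,.116,.059]],[[.04,-.116,.0],[.04,-.116,.059],[.04,.116,.059],[.04,.116,.0]]):
    cv2.polylines(img,[np.round(proj(p,np.array(X)@R.T+o)*16).astype(int)],True,(0,255,0),1,cv2.LINE_AA,4)
w=imaging.grab_frame('wrist')['color']
a=cv2.resize(img[110:280,250:420],(500,500),interpolation=cv2.INTER_CUBIC)
cv2.imwrite('pics/s5.png',np.hstack([a,cv2.resize(w[:,100:400],(300,384))[0:384].repeat(1,0) if 0 else cv2.copyMakeBorder(w[:,120:420],0,116,0,0,cv2.BORDER_CONSTANT)]))
E
```

```text
[ 0.0393 -0.0028  0.1192]
```

View pics/s5.png

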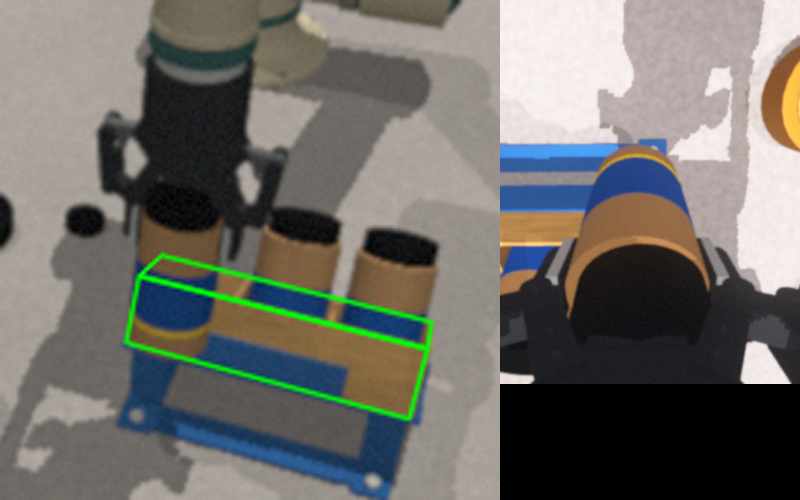

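The box model matches, and the lid is still on. The canister touches the slanted back wall, so pressing on should bring it flush with the 25° wall.

>>> {"method": "play_rows", "body": {
  "commands": [
    [-0.004, 0, 0, 0],
    [-0.004, 0, 0, 0],
    [-0.004, 0, 0, 0],
    [-0.004, 0, 0, 0],
    [-0.003, 0, 0, 0],
    [-0.003, 0, 0, 0],
    [0, 0, 0, 0],
    [0, 0, 0, 0]
  ]
}}

```text
clock: 20.25
eef_pos: [0.5949, 0.1134, 0.1637]
tcp_rot: [[0.999, 0.037, 0.005], [0.037, -0.999, 0.0], [0.005, -0.0, -1.0]]
ft_force: [5.0, 0.7, 3.3]
grip_width: 0.0628
gripper_force: 66.9
```

>>> {"method": "play_rows", "body": {
  "commands": [
    [-0.002, 0, 0, 0],
    [0, 0, 0, 0],
    [0.003, 0, -0.004, 0],
    [0.003, 0, -0.01, 0],
    [0, 0, -0.015, 0],
    [0, 0, -0.015, 0],
    [0, 0, -0.006, 0],
    [-0.01, 0, 0, 0],
    [-0.02, 0, 0, 0],
    [-0.02, 0, 0, 0],
    [-0.02, 0, 0, 0],
    [-0.015, 0, 0, 0],
    [-0.008, 0, 0, 0],
    [0, 0, 0, 0],
    [0, 0, 0, 0],
    [0, 0, 0, 0]
  ]
}}

```text
clock: 21.85
eef_pos: [0.505, 0.11, 0.212]
tcp_rot: [[0.999, 0.037, 0.001], [0.037, -0.999, -0.0], [0.001, 0.0, -1.0]]
ft_force: [0.4, -0.5, -3.2]
grip_width: 0.0625
gripper_force: 66.8
```

```bash
python3 - <<'E'
from h import *
s=state();print(s['clock'],rel(s),s['ft_force'],s['gripper_force'])
ps=imaging.grab_frame('scene');pw=imaging.grab_frame('wrist')
np.save('pp.npy',[ps,pw],allow_pickle=True)
# tilt model: pivot at TCP + d up; params theta, p (pivot s)
T=np.array(s['eef_pos'])
def model(th,dx=0,dz=0,yaw=YAW):
    c,sn=np.cos(th),np.sin(th); R=Rz(yaw)@np.array([[c,0,-sn],[0,1,0],[sn,0,c]])
    return (PACK-[0,0,.095])@R.T+T+[dx,0,.0235+dz]
for n,p,near in(('scene',ps,proj(ps,T)[0]),('wrist',pw,proj(pw,T)[0])):
    im=p['color'].copy()
    for th,col in((20,(0,0,255)),(25,(0,255,0))):
        h=cv2.convexHull(proj(p,model(np.radians(th))).astype(np.float32))
        cv2.polylines(im,[np.round(h*16).astype(int)],True,col,1,cv2.LINE_AA,4)
    if n=='scene':
        x,y=near.astype(int); A=cv2.resize(im[y-85:y+85,x-70:x+70],(420,510),interpolation=2)
    else: B=cv2.copyMakeBorder(im[:,110:430],0,126,0,0,cv2.BORDER_CONSTANT)
cv2.imwrite('pics/s6.png',np.hstack([A,B]))
E
```

```text
21.85 [-0.0739 -0.0028  0.1664] [ 0.43363547 -0.47726967 -3.15658469] 66.77548170089722
```

View pics/s6.png

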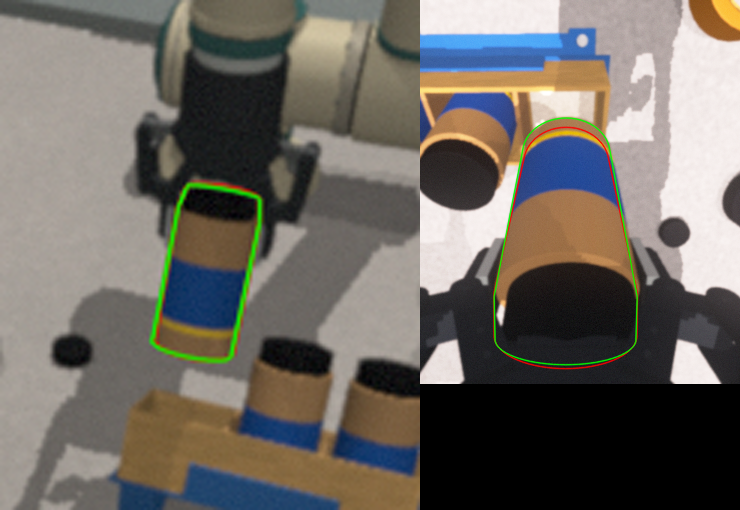

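The tilt is about 24° and the lid is seated; the overlay matches. Now inserting along the cell axis.

>>> {"method": "play_rows", "body": {
  "commands": [
    [-0.006, 0.0007, 0, 0],
    [-0.006, 0, 0.006, 0],
    [0.004, 0, 0.0087, 0],
    [0.004, 0, 0.0087, 0],
    [0.004, 0, 0.0087, 0],
    [0.004, 0, 0.0087, 0],
    [0.0043, 0, 0.0087, 0],
    [0, 0, 0, 0],
    [0, 0, 0, 0]
  ]
}}

```text
clock: 22.85
eef_pos: [0.5125, 0.1095, 0.1622]
tcp_rot: [[0.999, 0.037, -0.001], [0.037, -0.999, -0.0], [-0.001, 0.0, -1.0]]
ft_force: [0.1, 0.1, -3.3]
grip_width: 0.0631
gripper_force: 66.8
```

```bash
cat >> h.py <<'E'
def uw(s):
    X,y,Z=rel(s); Z+=.0235; c,n=np.cos(TH),np.sin(TH)
    return 'u,y,w mm',np.round(1e3*np.array([X*c+Z*n,y,-X*n+Z*c]),1),np.round(s['ft_force'],1),s['clock']
E
python3 -c "
from h import *
print(uw(state()))"
```

```text
('u,y,w mm', array([ -1.1,  -3.5, 155.1]), array([ 0.1,  0.1, -3.3]), 22.85)
```

```bash
python3 - <<'E'
from h import *
R,o=boxT(.5777,.1915,.0364)
LT=np.r_[ring(.0285,.110),ring(.0285,.127)]
for n in('wrist','scene'):
    p=imaging.grab_frame(n)
    near=proj(p,R@[0,0,.125]+o)[0]
    m=pick(p,'packed_a',near)
    for thr in (50,70):
        k=big(cv2.erode(m.astype(np.uint8),None,iterations=0).astype(bool)&(p['color'].max(2)<thr))
        y0=maskfeat(k)
        f=lambda t:np.array([2,2,.5,.5,.5,.5])*(hullfeat(p,(LT+[t[0],t[1],.004+t[2]])@R.T+o)-y0)
        for free in (0,1):
            g=least_squares(lambda t:f(np.r_[t[:2],t[2]*free if free else 0]),[0,0,0],diff_step=1e-4,x_scale=.01)
            print(n,thr,np.round(near),np.round(y0,1),np.round(g.x*1e3,1),np.round(f(g.x),1))
E
```

```text
wrist 50 [118. 219.] [112.7 207.5  56.5 167.5 167.5 249.5] [3.9 0.6 0. ] [ 0.2  0.7 -1.9 -2.5  1.2  1.3]
wrist 50 [118. 219.] [112.7 207.5  56.5 167.5 167.5 249.5] [-4.2  6.5 -7.9] [ 0.1  0.3  0.1 -1.1 -0.7 -0.2]
wrist 70 [118. 219.] [113.8 208.9  56.5 166.5 168.5 250.5] [2.9 0.4 0. ] [ 0.1  0.3 -1.2 -1.2  1.1  1.3]
wrist 70 [118. 219.] [113.8 208.9  56.5 166.5 168.5 250.5] [-2.7  4.4 -5.4] [ 0.   0.   0.2 -0.3 -0.2  0.2]
scene 50 [353. 185.] [353.  186.3 341.5 180.5 364.5 192.5] [-0.3  1.3  0. ] [-0.1  0.1 -0.6 -0.5  0.6  0.4]
scene 50 [353. 185.] [353.  186.3 341.5 180.5 364.5 192.5] [-0.5  1.3  0. ] [-0.   0.  -0.6 -0.5  0.6  0.4]
scene 70 [353. 185.] [352.7 186.2 340.5 179.5 364.5 193.5] [-1.5  0.5  0. ] [-0.1 -0.  -0.2 -0.1  0.5 -0.2]
scene 70 [353. 185.] [352.7 186.2 340.5 179.5 364.5 193.5] [-0.5  0.6  0.1] [-0.1  0.1 -0.3 -0.1  0.5 -0.1]
```

The neighbour is centred (y ≈ +0.7 mm), so there is about 2 mm of clearance for the finger at the present −3.5 mm offset. Going in, in stages.

>>> {"method": "play_rows", "body": {
  "commands": [
    [0.0021, 0, 0.0045, 0],
    [0.0021, 0, 0.0045, 0],
    [0.0021, 0, 0.0045, 0],
    [0.0021, 0, 0.0045, 0],
    [0, 0, 0, 0],
    [0, 0, 0, 0]
  ]
}}

```text
clock: 23.65
eef_pos: [0.521, 0.1108, 0.1438]
tcp_rot: [[0.999, 0.037, -0.0], [0.037, -0.999, 0.002], [-0.0, -0.002, -1.0]]
ft_force: [1.2, 6.0, -5.7]
grip_width: 0.0632
gripper_force: 67.3
```

```bash
python3 -c "
from h import *
print(uw(state()))"
```

```text
('u,y,w mm', array([ -1.1,  -2.6, 134.8]), array([ 1.2,  6. , -5.7]), 23.65)
```

>>> {"method": "play_rows", "body": {
  "commands": [
    [0, -0.0012, 0, 0],
    [0.0021, 0, 0.0045, 0],
    [0.0021, 0, 0.0045, 0],
    [0.0021, 0, 0.0045, 0],
    [0, 0, 0, 0],
    [0, 0, 0, 0]
  ]
}}

```text
clock: 24.25
eef_pos: [0.5271, 0.1113, 0.1306]
tcp_rot: [[0.999, 0.037, -0.0], [0.037, -0.999, -0.0], [-0.0, 0.0, -1.0]]
ft_force: [0.7, 3.2, -4.5]
grip_width: 0.0628
gripper_force: 67.8
```

```bash
python3 -c "
from h import *
print(uw(state()))"
```

```text
('u,y,w mm', array([ -1.1,  -2.3, 120.2]), array([ 0.7,  3.2, -4.5]), 24.25)
```

>>> {"method": "play_rows", "body": {
  "commands": [
    [0, -0.0005, 0, 0],
    [0.0021, 0, 0.0045, 0],
    [0.0021, 0, 0.0045, 0],
    [0.0021, 0, 0.0045, 0],
    [0, 0, 0, 0],
    [0, 0, 0, 0]
  ]
}}

```text
clock: 24.85
eef_pos: [0.5335, 0.1117, 0.1175]
tcp_rot: [[0.999, 0.037, 0.0], [0.037, -0.999, -0.001], [0.0, 0.001, -1.0]]
ft_force: [-0.3, 0.8, -1.9]
grip_width: 0.0624
gripper_force: 67.7
```

```bash
python3 -c "
from h import *
print(uw(state()))"
```

```text
('u,y,w mm', array([ -0.8,  -2.2, 105.6]), array([-0.3,  0.8, -1.9]), 24.85)
```

Free of forces. About 10 mm to go.

>>> {"method": "play_rows", "body": {
  "commands": [
    [0.0021, 0, 0.0045, 0],
    [0.001, 0, 0.0025, 0],
    [0, 0, 0, 0],
    [0, 0, 0, 0]
  ]
}}

```text
clock: 25.25
eef_pos: [0.5365, 0.1116, 0.1157]
tcp_rot: [[0.999, 0.037, 0.003], [0.037, -0.999, 0.0], [0.003, 0.0, -1.0]]
ft_force: [-10.4, -6.8, 29.0]
grip_width: 0.0625
gripper_force: 80.9
```

```bash
python3 -c "
from h import *
print(uw(state()))"
```

```text
('u,y,w mm', array([  1.1,  -2.4, 102.7]), array([-10.4,  -6.8,  29. ]), 25.25)
```

>>> {"method": "play_rows", "body": {
  "commands": [
    [-0.001, 0, -0.0025, 0],
    [0, 0, 0, 0],
    [0, 0, 0, 0]
  ]
}}

```text
clock: 25.55
eef_pos: [0.5362, 0.1117, 0.1163]
tcp_rot: [[0.999, 0.037, 0.004], [0.037, -0.999, -0.0], [0.004, 0.0, -1.0]]
ft_force: [-5.2, -3.1, 14.9]
grip_width: 0.0627
gripper_force: 75.2
```

```bash
python3 - <<'E'
from h import *
s=state();print(uw(s))
R,o=boxT(.5777,.1915,.0364); T=np.array(s['eef_pos'])
out=[]
for n in('scene','wrist'):
    p=imaging.grab_frame(n); im=p['color'].copy()
    ex=[((PACK+[0,-.076,.004])@R.T+o,(0,255,0)),((PACK+[0,-.076,.012])@R.T+o,(0,0,255)),((PACK+[0,0,.004])@R.T+o,(255,255,0))]
    for X,c in ex:
        cv2.polylines(im,[np.round(cv2.convexHull(proj(p,X).astype(np.float32))*16).astype(int)],True,c,1,cv2.LINE_AA,4)
    # lid fit of own + neighbour by black blob in mask, scene only
    if n=='scene':
        x,y=proj(p,T)[0].astype(int); out.append(cv2.resize(im[y-70:y+70,x-50:x+60],(432,550),interpolation=2))
    else: out.append(cv2.copyMakeBorder(im[:,110:470],0,166,0,0,cv2.BORDER_CONSTANT))
cv2.imwrite('pics/s7.png',np.hstack(out))
E
```

```text
('u,y,w mm', array([  1.1,  -2.3, 103.4]), array([-5.2, -3.1, 14.9]), 25.55)
```

View pics/s7.png

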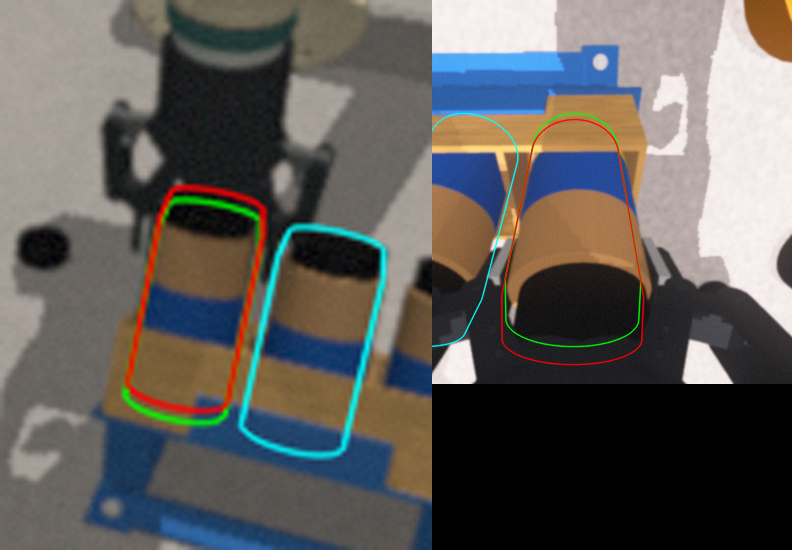

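In the scene view the canister's black top coincides with the green seated outline, and the lid is on. The contact force lies along the cell axis, so it is on the floor. I'll relax the last load, then open a little.

>>> {"method": "play_rows", "body": {
  "commands": [
    [-0.001, 0, -0.0015, 0],
    [0, 0, 0, 0],
    [0, 0, 0, 0]
  ]
}}

```text
clock: 25.95
eef_pos: [0.5356, 0.1117, 0.1165]
tcp_rot: [[0.999, 0.037, 0.004], [0.037, -0.999, -0.0], [0.003, 0.001, -1.0]]
ft_force: [-1.6, -0.9, 8.9]
grip_width: 0.0627
gripper_force: 72.3
```

>>> {"method": "play_rows", "body": {
  "commands": [
    [0, 0, 0, 0],
    [0, 0, 0, 0],
    [0, 0, 0, 0],
    [0, 0, 0, 0]
  ],
  "jaw": 0.79
}}

```text
clock: 26.35
eef_pos: [0.5354, 0.1109, 0.1161]
tcp_rot: [[0.999, 0.037, 0.003], [0.037, -0.999, -0.002], [0.003, 0.002, -1.0]]
ft_force: [-1.8, -3.6, 7.2]
grip_width: 0.0675
gripper_force: 3.8
```

>>> {"method": "play_rows", "body": {
  "commands": [
    [0, 0.0007, -0.002, 0],
    [0, 0, -0.002, 0],
    [0, 0, 0, 0],
    [0, 0, 0, 0]
  ]
}}

```text
clock: 26.75
eef_pos: [0.5346, 0.1113, 0.1184]
tcp_rot: [[0.999, 0.037, 0.0], [0.037, -0.999, -0.0], [0.0, 0.0, -1.0]]
ft_force: [0.2, -1.3, 0.1]
grip_width: 0.0676
gripper_force: 0.2
```

```bash
cat >> h.py <<'E'
def lids(n='scene'):
    p=imaging.grab_frame(n);R,o=boxT(.5777,.1915,.0364)
    LT=np.r_[ring(.0285,.110),ring(.0285,.127)]
    for y in(-.076,0):
        m=pick(p,'packed_a' if y==0 else 'canister',proj(p,R@[0,y,.125 if y==0 else .08]+o)[0])
        near=proj(p,R@[0,y,.125]+o)[0].astype(int)
        win=np.zeros(p['color'].shape[:2],bool);win[near[1]-11:near[1]+13,near[0]-16:near[0]+16]=1
        k=p['color'].max(2)<60
        k=big(k&win) ; y0=maskfeat(k)
        f=lambda t:np.array([2,2,.5,.5,.5,.5])*(hullfeat(p,(LT+[0,t[0],.004+t[1]])@R.T+o)-y0)
        g=least_squares(f,[y,0],diff_step=1e-4,x_scale=.01);print('y,w mm',np.round(g.x*1e3,1),np.round(f(g.x),1))
E
python3 -c "
from h import *
s=state();print(uw(s),s['gripper_force']);lids()"
```

```text
('u,y,w mm', array([  0.5,  -2.5, 106. ]), array([ 0.2, -1.3,  0.1]), 26.75) 0.15970832202583551
y,w mm [-69.1   9.5] [-0.4 -0.1  1.1  1.9  0.4 -1.4]
y,w mm [-10.4   4.4] [ 0.4 -0.1  0.2  1.6 -1.6 -1.1]
```

>>> {"method": "play_rows", "body": {
  "commands": [
    [0, 0.0003, -0.004, 0],
    [0, 0, -0.006, 0],
    [0, 0, -0.008, 0],
    [0, 0, -0.01, 0],
    [0, 0, -0.015, 0],
    [0, 0, -0.02, 0],
    [0, 0, 0, 0],
    [0, 0, 0, 0]
  ]
}}

```text
clock: 27.7
eef_pos: [0.5347, 0.1111, 0.1821]
tcp_rot: [[0.999, 0.037, 0.001], [0.037, -0.999, 0.0], [0.001, 0.0, -1.0]]
ft_force: [0.1, -0.7, 0.1]
grip_width: 0.0673
gripper_force: 0.0
```

>>> {"method": "play_rows", "body": {
  "commands": [
    [0, 0, -0.03, 0],
    [0, 0, -0.03, 0],
    [-0.03, 0, 0, 0],
    [-0.04, 0, 0, 0],
    [-0.04, 0, 0, 0],
    [0, 0, 0, 0],
    [0, 0, 0, 0]
  ]
}}

```text
clock: 28.4
eef_pos: [0.4238, 0.1071, 0.2411]
tcp_rot: [[0.999, 0.037, 0.0], [0.037, -0.999, -0.0], [0.0, 0.0, -1.0]]
ft_force: [0.8, 0.7, -0.2]
grip_width: 0.0677
gripper_force: 0.0
```

```bash
python3 - <<'E'
from h import *
s=state();print(s['clock'],s['eef_pos'],s['ft_force'])
R,o=boxT(.5777,.1915,.0364); LT=np.r_[ring(.0285,.110),ring(.0285,.127)]
for n in('wrist','scene','top'):
    p=imaging.grab_frame(n); cv2.imwrite(f'pics/f_{n}.png',p['color'])
    for y in(-.076,0,.076):
        c=proj(p,R@[0,y,.122]+o)[0]; k=(p['color'].max(2)<60).astype(np.uint8)
        N,l,st,ce=cv2.connectedComponentsWithStats(k)
        i=min((i for i in range(1,N) if 60<st[i,4]<9000),key=lambda i:np.linalg.norm(ce[i]-c),default=None)
        if i is None: continue
        y0=maskfeat(l==i)
        f=lambda t:np.array([2,2,.5,.5,.5,.5])*(hullfeat(p,(LT+[t[0],y+t[1],.004+t[2]])@R.T+o)-y0)
        g=least_squares(f,[0,0,0],diff_step=1e-4,x_scale=.01)
        g2=least_squares(lambda t:f([t[0],t[1],0]),[0,0],diff_step=1e-4,x_scale=.01)
        print(n,y,st[i],np.round(g.x*1e3,1),np.round(g2.x*1e3,1),np.round(g2.fun,1))
E
```

```text
28.4 [0.4238379  0.10706401 0.24114328] [ 0.76810488  0.71792377 -0.15934304]
wrist -0.076 [ 218   25   75   82 4815] [-6.3 -2.2 -9.3] [-3.1 -2.2] [-0.   0.  -0.7 -0.8  0.8  1.1]
wrist 0 [ 108   23   82   82 5077] [ -4.9   3.7 -10. ] [-1.5  0.1] [-0.2  0.2 -0.6 -1.1  0.9  1.1]
wrist 0.076 [   0   17   92   84 5692] [ -3.   10.1 -14. ] [ 1.6 -0. ] [ 0.3  0.  -2.3 -0.7  1.2  1.3]
scene -0.076 [310 173  23  12 221] [-77.9 -13.4 -16. ] [-4.5 -1.6] [-0.  -0.1 -0.3 -0.3  0.5  0.4]
scene 0 [342 180  23  12 204] [2.2 1.5 1.8] [-6.3  0.8] [ 0.  -0.1 -0.5 -0.3  0.7  0.6]
scene 0.076 [374 188  24  12 217] [-134.9    0.3  -28.4] [-4.7  1.6] [-0.  -0.1 -0.5 -0.6  0.7  0.6]
top -0.076 [ 170  190   39   90 1501] [106.5 -71.2 442.8] [-60.1  13.3] [ -0.1   1.6   2.9  12.1  -2.7 -19. ]
top 0 [108 190  26  12 199] [-100.   227.2 -411.1] [15.  75.8] [ 0.  -0.1 -1.1 -3.9  1.   4.3]
top 0.076 [108 190  26  12 199] [ -99.9  151.  -410.7] [14.9 -0.2] [ 0.  -0.1 -1.1 -3.9  1.   4.3]
```

Our lid fits at the same depth and position in its cell as the two packed ones, so the canister is seated. Handing in.

```bash
python3 -c "
from h import *
print(workorder.finish_job(), state()['clock'])"
```

```text
the job is handed in; nothing more can be done
the job is handed in; nothing more can be done
```

I put the lid on the canister, packed the closed canister into the free cell, let go and handed the job in at about 28 s. By camera fits it sits as deep as its neighbours and about 2 mm off centre; no judging result came back.

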